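Thread a probe through two loose swivel arms into its socket

TASK

Take the red-capped probe out of the wooden rack and thread it gently, tip down, through the hole of the upper swivel arm and then the hole of the lower swivel arm of the probe holder, feeling for each hole and nudging the loose arms into line as you go, until its tip stands fully home at the bottom of the white socket. Never force it or let it drop, let go of it at the end, and leave the blue-capped spare, the brown bottle and the beaker alone.

Things in the scene. Friction and masses are not known exactly. Their poses are not given: they have to be found in the camera images.
- probe_cap (a point): centre of the red cap of the probe to thread: one rigid piece, 150 g, a steel rod 12 mm in diameter with a round red cap 22 mm in diameter and 45 mm tall on top. This point lies on the axis, mid-cap, 152.5 mm above the tip. z points from tip to cap. At the start the probe stands upright in one of the two holes of the rack, 40 mm deep, its tip 5 mm above the bench.
- probe_tip (a point): centre of the flat lower end of the red-capped probe's rod, on its axis; the last 2 mm taper from 12 to 9 mm diameter. z points from tip to cap.
- spare_cap (a point): centre of the blue cap of the spare probe, same shape as the red one, standing in the other hole of the rack, its top 180 mm above the bench. Leave it alone.
- rack: fixed wooden block 56 x 130 x 45 mm with two upright holes (14 mm wide, 40 mm deep, 80 mm apart) in a row along its y axis, one probe in each; which holds the red one varies. Origin: centre of the underside, z up.
- stand: probe holder, fixed to the bench. Origin on the socket's axis at bench level, z up. Grey base 10 mm thick (x -55 to 115, y -60 to 60 mm); at the origin a white socket block 50 x 50 mm, top at 45 mm. A steel column 18 mm thick stands at x = +80 mm, 136 mm high. Two separate arms swivel about it and reach towards -x over the socket; see upper_level and lower_level.
- upper_level (a point): fixed point of the holder on the socket's axis, 128 mm above the bench, level with the upper (white) arm's top; axes as the holder's. The arm's head is 40 mm (x) by 56 mm (y), 12 mm thick, with an upright hole 15 mm wide, rim bevelled 2 mm, 80 mm from the column's axis. The arm starts swung aside by an unmeasured amount: its hole is up to 12 mm from here, to +y or -y along the arc.
- lower_level (a point): the same for the lower (blue) arm, 78 mm above the bench; it starts swung aside on its own, also up to 12 mm. Each arm turns with friction (about 1 N sideways at the hole moves it), stays where left, stops at 16 mm either side and does not give up or down. A probe that is in an arm's hole can carry the arm sideways; in mid-swing both holes lie exactly over the socket.
- socket_floor (a point): centre of the floor of the socket's round hole, 20 mm above the bench, where the tip must finally stand. The hole is 14.5 mm wide and 25 mm deep, its rim bevelled by 3 mm. Axes as the holder's.
- reagent_mid (a point): middle of the brown bottle, 68 mm in diameter and 150 mm tall, standing loose on the bench. Leave it alone.
- beaker_mid (a point): middle of the white beaker, 64 mm in diameter and 80 mm tall, standing loose on the bench. Leave it alone.

How it is judged:
By the outcome, as a careful person would: the job done as asked, in the order asked, and still so for the second after the job is handed in, with the robot touching nothing.
It also fails if it takes over 72 s, if anything falls off the work surface, if the arm or the gripper's body presses on something with over 40 N, if the wrist force passes 120 N, or if a joint passes its speed limit or range.

ROBOT

A 6-joint arm with a two-finger parallel gripper is mounted at the origin on the work surface. World frame = base frame: x ahead of the robot, y to its left, z up, the work surface at z = 0. Lengths are in m, angles in rad, forces in N, time in s.
With the tool pointing down it reaches from about 0.275 to 0.725 m from the base axis. Payload 5.6 kg.
Tool frame: the origin (TCP) lies on the centre line of the jaws, within the pads' length; the fingertips stand 17 mm ahead of it and the grasp point (between the pads) lies 2 mm behind it; z points along the fingers, y is the line along which they close (so a half turn about z gives the same grasp; the last joint's range is limited). The gripper opens to 85 mm and grips with 20 to 120 N. Pads are 22 mm wide; open, the fingers measure 114 mm over their backs; the gripper's body (76 mm by 85 mm) begins 54 mm behind the grasp point. The pads swing forward as they close: fully open they stand 13 mm farther back than shut.
Start: joints at [-1.001, 0.255, 0.108, 0, -1.424, -0.285], TCP at [0.155, -0.528, 0.248] pointing down, gripper open.
Joint ranges: [-2.95, 2.95], [-1.21, 1.97], [-1.09, 1.5], [-2.87, 1.71], [-2.94, -0.07], [-3.05, 3.05]. Speed limits (rad/s): [2.57, 2.57, 3.14, 3.14, 3.14, 3.14].

INTERFACE

Orientations are given as a unit quaternion [w, x, y, z].
In Python, from cell import * gives the robot as it stands.
- The arm moves only by the tool drive_tool, never from a script. Its arguments are lists of equal length, an entry for each row: "gripper": the opening, from -1 (shut) to 1 (fully open), so that 0 is half open; "linear": the shift along the tool's x, y, z in units of 0.3 m (1.0 is 0.3 m), a list of three; "angular": the turn, a rotation vector about the tool's x, y, z in units of 90 degrees (1.0 is 90 degrees), a list of three. In form: {"gripper": [gripper, ...], "linear": [[tx, ty, tz], ...], "angular": [[ax, ay, az], ...]}. A call has 1 to 20 rows; each row is the pose to reach, as a shift and turn from the pose commanded when the call began, along the tool's axes at that moment; what a row does not reach only later rows make up. A row lasts 1/8 s, in which the tool goes at most 62.5 mm and 10.7 degrees, less where a joint would pass 70% of its speed; a pose out of reach is approached as far as the arm can. A call with a number of a shift or a turn outside -1 to 1 is refused whole. A call with a gripper value outside its range is refused whole. The fingers move at their own pace and stop on an object; the grip force is fixed at half the most. Time passes only in rows, so rows that repeat a pose let the fingers close. It gives the time, the measured TCP pose, the force, the opening and the grip force at its end, in the units of the state.
- read_state(): the state, without advancing time (a new reading comes with each control period).
- read_camera(name): name is "scene" or "top" or "wrist"; returns a dict with "pixels" (480x640x3 uint8, red, green, blue), "mtx" (3x3 intrinsics, pixels), "cam_to_world" (4x4, takes a point from camera to world coordinates). Camera axes: x right, y down, z forward; pixel columns grow to the right and rows downward; lengths in m; the calibration is good to about 2 mm. A picture is of the moment at which its call begins. There is no depth.
- hand_in(): hands the job in; it is judged then, once.
The state is a dict: "time_s": time; "joints": joint angles; "qd": joint speeds; "effort": joint torques, N m; "tcp_pos": TCP position; "ee_rot": TCP orientation; "force": force on the tool from outside, world axes, zero at the start; "ft_torque": the same for the moment, N m; "gripper_width": finger opening in m; "finger_force": force on a finger pad.
Only numpy, scipy, OpenCV 4.12 (cv2) and the standard library are available. Lean on these libraries where they do the work, as an engineer would, in place of code of your own. Each camera call takes 0.05 s, during which the arm holds its last target. There are 200 camera calls.

## Working session

There is one attempt and no reset: what is moved stays moved. The work goes in short steps, Python scripts to look and compute and a tool call to move; the robot and the scene stay as the last step left them, time stands still between calls to the robot, and variables do not carry over. Pictures are saved under pics/ and viewed, at most 10 in all, crops included, and the job is handed in when it is done.

Besides the shell and the picture viewer there is one more tool, called after ">>>" as name(argument=value, ...) on one line, values as JSON. drive_tool: Moves the arm, as the interface text tells. Shifts and turns lie within -1 to 1; 1 stands for 0.3 m of shift or 90 degrees of turn. Its arguments: {"type":"object","properties":{"gripper":{"type":"array"},"linear":{"type":"array"},"angular":{"type":"array"}},"required":["gripper","linear","angular"]}

```bash
mkdir -p pics; python3 - <<'E'
from cell import *
import cv2,numpy as np
s=read_state(); print(s)
for n in ("scene","top"):
    c=read_camera(n); cv2.imwrite(f"pics/{n}0.png",c["pixels"][:,:,::-1]); np.savez(f"{n}0.npz",**c); print(n,c["mtx"].round(1).tolist(),c["cam_to_world"].round(4).tolist())
E
```

```text
{'time_s': 0.0, 'joints': array([-1.00141349e+00,  2.55713080e-01,  1.06986963e-01, -4.76727219e-04,
       -1.42389193e+00, -2.84608577e-01]), 'qd': array([-6.12298546e-04,  1.41589434e-03,  2.21897795e-04, -2.78375844e-04,
       -1.12855121e-03,  9.30201259e-05]), 'effort': array([-8.47208980e-05, -3.86624873e+01,  2.37941980e+01,  5.36497012e+00,
       -5.97422899e-03, -1.12728071e-05]), 'tcp_pos': array([ 0.15444522, -0.52737843,  0.24740639]), 'ee_rot': array([-1.62625402e-04, -1.41871674e-01,  9.89884611e-01,  9.26715516e-04]), 'force': array([-0.75266185,  0.73489521,  0.06075836]), 'ft_torque': array([-0.00811001,  0.00382701, -0.02640208]), 'finger_force': 0.0, 'gripper_width': 0.08519736426703972}
scene [[436.6, 0.0, 316.0], [0.0, 436.6, 243.2], [0.0, 0.0, 1.0]] [[0.892, 0.3223, -0.3169, 0.8474], [0.452, -0.6407, 0.6207, -0.471], [-0.003, -0.6969, -0.7172, 0.7007], [0.0, 0.0, 0.0, 1.0]]
top [[527.3, 0.0, 323.7], [0.0, 527.3, 242.9], [0.0, 0.0, 1.0]] [[0.0268, -0.9944, 0.1021, 0.4929], [-0.9994, -0.0245, 0.0229, 0.0268], [-0.0203, -0.1026, -0.9945, 1.0949], [0.0, 0.0, 0.0, 1.0]]
```

View pics/scene0.png

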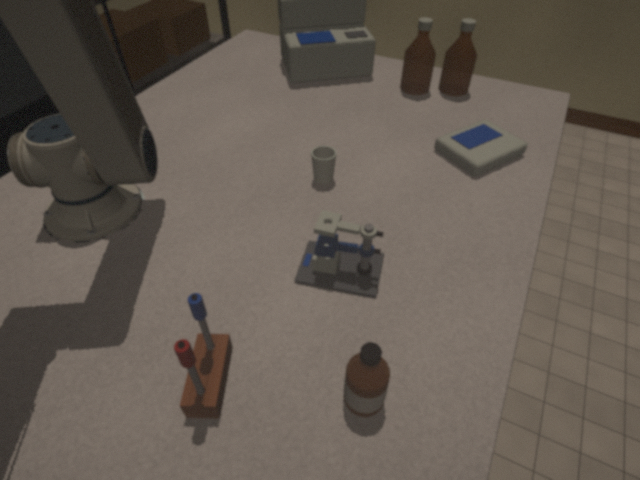

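View pics/top0.png

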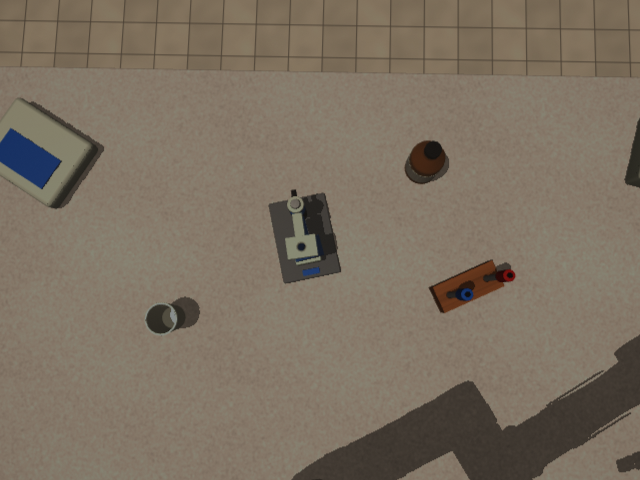

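The scene view shows the red cap at (185,353), the blue cap at (197,305) and the holder near (340,255). In the top view red is at (508,275), blue at (466,294), the base corners are near (270,203), (325,194), (340,270) and (287,282), the upper hole is at (301,247), and the column is at (295,204).

```bash
cat > h.py <<'E'
import numpy as np, cv2
def ray(c,u,v):
    M=c["cam_to_world"]; d=M[:3,:3]@np.linalg.inv(c["mtx"])@[u,v,1.]; return M[:3,3],d/np.linalg.norm(d)
def plane(c,uv,z):
    o,d=ray(c,*uv); return o+d*(z-o[2])/d[2]
def cross(c1,p1,c2,p2):
    o1,d1=ray(c1,*p1);o2,d2=ray(c2,*p2)
    t=np.linalg.lstsq(np.c_[d1,-d2],o2-o1,rcond=None)[0]; a,b=o1+t[0]*d1,o2+t[1]*d2
    return (a+b)/2,np.linalg.norm(a-b)
def proj(c,p):
    M=np.linalg.inv(c["cam_to_world"]); q=c["mtx"]@(M[:3,:3]@p+M[:3,3]); return q[:2]/q[2]
def hsv(c): return cv2.cvtColor(c["pixels"],cv2.COLOR_RGB2HSV)
def blobs(m,amin=20):
    n,l,st,ce=cv2.connectedComponentsWithStats(m.astype(np.uint8)); return [(ce[i].round(1),st[i].tolist(),l==i) for i in range(1,n) if st[i][4]>=amin]
E
python3 - <<'E'
from h import *
T=dict(np.load("top0.npz"));S=dict(np.load("scene0.npz"))
for n,c in (("T",T),("S",S)):
    h=hsv(c).astype(int); H,s,v=h[...,0],h[...,1],h[...,2]
    for nm,m in (("red",((H<5)|(H>174))&(s>170)&(v>50)),("blue",(H>105)&(H<125)&(s>130)&(v>50)),("wood",(H>4)&(H<12)&(s>150)&(v>60))):
        print(n,nm,[(b[0],b[1]) for b in blobs(m)])
# base dark grey in top
h=hsv(T).astype(int); sub=h[180:300,250:360]
print(T["pixels"][215,280],T["pixels"][265,290],T["pixels"][255,260],T["pixels"][210,330])
cv2.imwrite("pics/crop1.png",np.hstack([cv2.resize(T["pixels"][180:300,250:360,::-1],None,fx=4,fy=4,interpolation=2),cv2.resize(T["pixels"][250:330,425:525,::-1],(350,480),interpolation=2)]))
E
```

```text
T red [(array([508. , 275.1]), [503, 269, 12, 13, 90])]
T blue [(array([ 26.9, 158.2]), [0, 129, 61, 59, 1941]), (array([310.8, 271.2]), [303, 267, 17, 9, 92]), (array([466.2, 293.8]), [461, 288, 12, 12, 93])]
T wood [(array([420.8, 160.7]), [412, 147, 22, 26, 298]), (array([466.7, 285.3]), [433, 261, 71, 52, 1353])]
S red []
S blue [(array([314.9,  37.2]), [298, 32, 35, 11, 266])]
S wood []
[67 63 59] [69 65 60] [134 120 105] [134 123 107]
```

View pics/crop1.png

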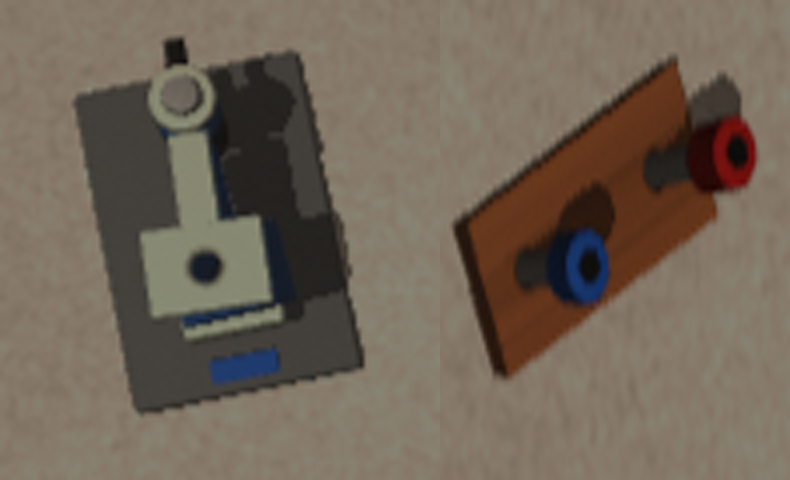

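```bash
python3 - <<'E'
from h import *
T=dict(np.load("top0.npz"));S=dict(np.load("scene0.npz"))
P=[plane(T,p,.01)[:2] for p in ((269.3,205),(324.3,193.8),(340.5,271.3),(284.5,283))]
P=np.array(P); print(P.round(4), [np.linalg.norm(P[i]-P[(i+1)%4]).round(4) for i in range(4)])
ax=(P[0]+P[1]-P[2]-P[3]);ax/=np.linalg.norm(ax); ce=P.mean(0)
yw=np.degrees(np.arctan2(ax[1],ax[0])); print("yaw",yw,"socket",ce-ax*.03)
col=plane(T,(295.3,203.8),.136)[:2]; print("col",col,"base-predicted",ce+ax*.05,"sock from col",col-.08*ax)
hole=plane(T,(301.25,246.5),.128)[:2]; print("hole",hole,"dist",np.linalg.norm(hole-col), "lat from sock y", np.array([-ax[1],ax[0]])@(hole-(ce-ax*.03)), np.array([-ax[1],ax[0]])@(hole-(col-ax*.08)))
r=plane(T,(509.9,275.3),.18);b=plane(T,(467.9,294.2),.18);print("red",r,"blue",b,np.linalg.norm(r-b))
for n,m in (("beaker",(162,319)),): print(n,plane(T,m,.08))
print("bottle top",plane(T,(433,150),.15))
print("red scene",plane(S,(183,344),.18), proj(S,r))
E
```

```text
[[0.681  0.1675]
 [0.7073 0.0532]
 [0.5464 0.0156]
 [0.5194 0.1301]] [np.float64(0.1172), np.float64(0.1653), np.float64(0.1176), np.float64(0.1658)]
yaw 13.091146964324317 socket [0.58432251 0.08479795]
col [0.66250875 0.10315065] base-predicted [0.66224339 0.10291801] sock from col [0.58458787 0.08503059]
hole [0.58444601 0.09022722] dist 0.07912525284446985 lat from sock y 0.005260195465674867 0.00509370766872665
red [ 0.5386695  -0.27416374  0.18      ] blue [ 0.5043596  -0.20223801  0.18      ] 0.07968990092244926
beaker [0.4426686  0.35640938 0.08      ]
bottle top [ 0.76541249 -0.14663576  0.15      ]
red scene [ 0.54209043 -0.27211741  0.18      ] [180.03281038 344.18512068]
```

The base comes out 3% small at 117 x 166 mm. The cap spacing (79.7 mm) and the column-to-hole distance (79.1 mm) both fit the given sizes, so I'm moving to above the rack.

>>> drive_tool(gripper=[1,1,1,1,1,1,1,1], linear=[[-0.2,0.1,-0.1],[-0.4,0.2,-0.1],[-0.6,0.3,-0.1],[-0.8,0.4,-0.1],[-0.9,0.45,-0.1],[-0.9,0.45,-0.1],[-0.9,0.45,-0.1],[-0.9,0.45,-0.1]], angular=[[0,0,-0.1],[0,0,-0.2],[0,0,-0.3],[0,0,-0.4],[0,0,-0.5],[0,0,-0.6],[0,0,-0.6],[0,0,-0.6]])

```text
time_s: 1.1
tcp_pos: [0.3753, -0.3227, 0.2781]
ee_rot: [-0.0, -0.574, 0.819, 0.0]
force: [-0.8, -0.0, -0.5]
gripper_width: 0.0855
finger_force: 0.0
```

```bash
cat >> h.py <<'E'
from scipy.spatial.transform import Rotation as Ro
def go(s,xyz,yaw=None):
    "shift/turn in tool units from the current measured pose to world xyz, tool-y yaw in degrees"
    w=s["ee_rot"]; R=Ro.from_quat([w[1],w[2],w[3],w[0]]); L=R.inv().apply(np.array(xyz)-s["tcp_pos"])/.3
    A=np.zeros(3)
    if yaw is not None:
        t=np.radians(yaw); y=np.array([np.cos(t),np.sin(t),0]); z=np.array([0,0,-1.]); G=Ro.from_matrix(np.c_[np.cross(y,z),y,z])
        A=(R.inv()*G).as_rotvec()/(np.pi/2)
    print("lin",L.round(4),"ang",A.round(4))
E
python3 - <<'E'
from cell import *
from h import *
s=read_state(); print(s["time_s"],s["tcp_pos"],s["joints"].round(2)); go(s,[.5385,-.274,.26],205.5)
E
```

```text
1.1 [ 0.375335   -0.32269544  0.27812507] [-0.39  0.14  0.04 -0.   -1.47  0.05]
lin [-0.3377 -0.4562  0.0603] ang [ 2.000e-04  1.000e-04 -5.044e-01]
```

>>> drive_tool(gripper=[1,1,1,1,1,1,1], linear=[[-0.1,-0.15,0],[-0.2,-0.3,0],[-0.3,-0.4,0.02],[-0.338,-0.456,0.04],[-0.338,-0.456,0.06],[-0.338,-0.456,0.06],[-0.338,-0.456,0.06]], angular=[[0,0,-0.1],[0,0,-0.2],[0,0,-0.3],[0,0,-0.4],[0,0,-0.504],[0,0,-0.504],[0,0,-0.504]])

```text
time_s: 1.98
tcp_pos: [0.5383, -0.2737, 0.2607]
ee_rot: [0.0, 0.845, -0.534, 0.0]
force: [0.2, 0.5, 0.3]
gripper_width: 0.0856
finger_force: 0.0
```

```bash
python3 - <<'E'
from cell import *
from h import *
s=read_state(); print(s["time_s"],s["tcp_pos"])
c=read_camera("wrist"); cv2.imwrite("pics/w1.png",c["pixels"][:,:,::-1]); np.savez("w1.npz",**c)
h=hsv(c).astype(int);H,S,v=h[...,0],h[...,1],h[...,2]
for b in blobs(((H<5)|(H>174))&(S>170)&(v>40),100): print(b[0],b[1])
print(proj(c,np.array([.5387,-.2742,.18])))
E
```

```text
1.975 [ 0.53830167 -0.2737327   0.26073044]
[309.  245.5] [291, 221, 36, 51, 1186]
[310.82541763 255.39724541]
```

View pics/w1.png

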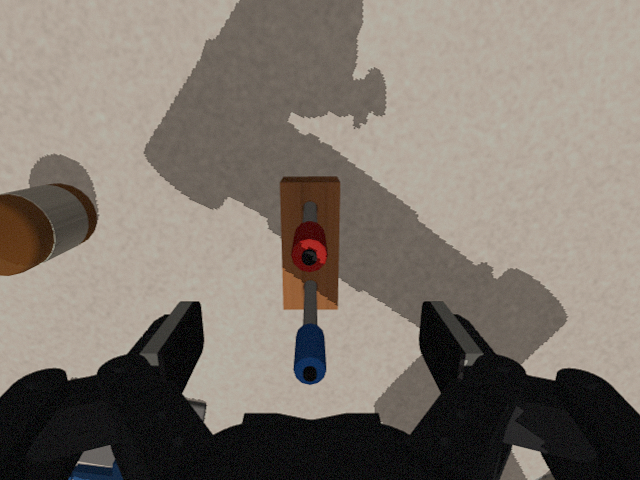

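The wrist view puts the red cap's top dot at (309,257), against a prediction of (310.8,255.4). Blue is well clear at (310,373), and the fingers straddle the red cap evenly.

```bash
python3 - <<'E'
from cell import *
from h import *
s=read_state(); c=dict(np.load("w1.npz")); T=dict(np.load("top0.npz"))
p=plane(c,(309.2,257.2),.18); print(p, plane(c,(309.5,373.5),.18), cross(c,(309.2,257.2),T,(509.9,275.3)))
print(np.linalg.norm(p-plane(c,(309.5,373.5),.18)))
go(s,[(p[0]+.5387)/2,(p[1]-.2742)/2,.1555],205.5)
E
```

```text
[ 0.53908564 -0.27276784  0.18      ] [ 0.50446578 -0.19999324  0.18      ] (array([ 0.538962  , -0.27345268,  0.18179101]), np.float64(0.0008010305992962911))
0.08058954996983958
lin [ 1.000e-04 -1.600e-03  3.512e-01] ang [-0.0004 -0.0004 -0.0008]
```

>>> drive_tool(gripper=[1,1,1,1,1,0.4,-0.2,-1,-1,-1,-1,-1,-1,-1], linear=[[0,-0.002,0.1],[0,-0.002,0.2],[0,-0.002,0.3],[0,-0.002,0.35],[0,-0.002,0.35],[0,-0.002,0.35],[0,-0.002,0.35],[0,-0.002,0.35],[0,-0.002,0.35],[0,-0.002,0.35],[0,-0.002,0.35],[0,-0.002,0.35],[0,-0.002,0.35],[0,-0.002,0.35]], angular=[[0,0,0],[0,0,0],[0,0,0],[0,0,0],[0,0,0],[0,0,0],[0,0,0],[0,0,0],[0,0,0],[0,0,0],[0,0,0],[0,0,0],[0,0,0],[0,0,0]])

```text
time_s: 3.78
tcp_pos: [0.5395, -0.273, 0.1559]
ee_rot: [0.0, 0.847, -0.532, 0.001]
force: [-0.9, 0.2, 5.1]
gripper_width: 0.0204
finger_force: 58.5
```

>>> drive_tool(gripper=[-1,-1,-1,-1,-1,-1,-1,-1,-1,-1,-1], linear=[[0,0,-0.03],[0,0,-0.07],[0,0,-0.11],[0,0,-0.15],[0,0,-0.2],[0,0,-0.28],[0,0,-0.36],[0,0,-0.44],[0,0,-0.5],[0,0,-0.5],[0,0,-0.5]], angular=[[0,0,0],[0,0,0],[0,0,0],[0,0,0],[0,0,0],[0,0,0],[0,0,0],[0,0,0],[0,0,0],[0,0,0],[0,0,0]])

```text
time_s: 5.15
tcp_pos: [0.539, -0.2725, 0.3045]
ee_rot: [-0.0, 0.847, -0.532, -0.001]
force: [0.3, -0.1, -2.4]
gripper_width: 0.0205
finger_force: 58.7
```

```bash
python3 - <<'E'
from cell import *
from h import *
s=read_state(); print(s["time_s"],s["tcp_pos"],s["force"],s["ft_torque"],s["gripper_width"])
go(s,[.5845-.033,.085+.04,.306],205.5);go(s,[.5845,.0902,.306],205.5)
for n in ("scene","wrist","top"):
    c=read_camera(n); np.savez(n+"2.npz",**c); cv2.imwrite(f"pics/{n}2.png",c["pixels"][:,:,::-1])
S=dict(np.load("scene2.npz")); p=s["tcp_pos"]; print([proj(S,p+np.array([0,0,z])).round(1) for z in (0.002,-.1505)])
cv2.imwrite("pics/cmp.png",np.hstack([S["pixels"][200:400,100:250,::-1].repeat(3,0).repeat(3,1)]))
E
```

```text
5.15 [ 0.53901237 -0.27246266  0.30450291] [ 0.26344142 -0.11306646 -2.394731  ] [-0.00520735 -0.00992767  0.02548424] 0.02050794405927475
lin [-1.176  -0.6116 -0.0038] ang [0.0004 0.0008 0.002 ]
lin [-1.0238 -0.6605 -0.0041] ang [0.0004 0.0008 0.002 ]
[array([156.4, 284.9]), array([185.2, 353.2])]
```

View pics/cmp.png

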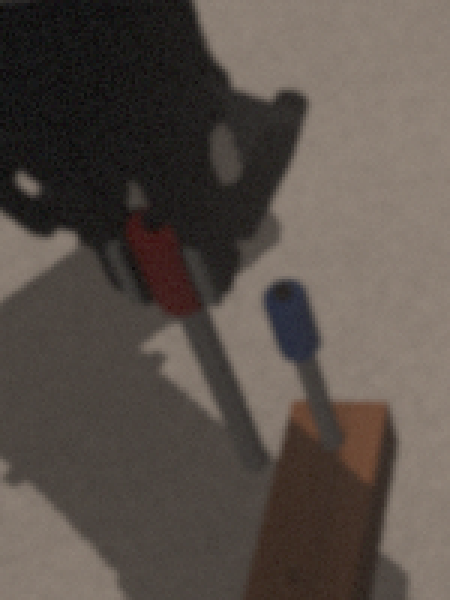

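The tip shows at (186,354), predicted (185,353), so the probe hangs upright and the tip is 150.5 mm below the TCP. Next I'll pass to the far side of the holder to look under the upper arm.

>>> drive_tool(gripper=[-1,-1,-1,-1,-1,-1,-1,-1,-1], linear=[[-0.05,-0.03,-0.06],[-0.15,-0.1,-0.07],[-0.3,-0.2,-0.07],[-0.45,-0.3,-0.07],[-0.6,-0.4,-0.07],[-0.75,-0.45,-0.07],[-0.9,-0.5,-0.07],[-1.0,-0.5,-0.07],[-1.0,-0.5,-0.07]], angular=[[0,0,0],[0,0,0],[0,0,0],[0,0,0],[0,0,0],[0,0,0],[0,0,0],[0,0,0],[0,0,0]])

```text
time_s: 6.42
tcp_pos: [0.5437, 0.0643, 0.3261]
ee_rot: [0.0, 0.847, -0.531, -0.0]
force: [-0.6, -0.6, -1.6]
gripper_width: 0.0205
finger_force: 58.9
```

>>> drive_tool(gripper=[-1,-1,-1,-1,-1], linear=[[-0.1,-0.02,0],[-0.25,-0.05,0],[-0.3,-0.08,0],[-0.32,-0.1,0],[-0.32,-0.1,0]], angular=[[0,0,0],[0,0,0],[0,0,0],[0,0,0],[0,0,0]])

```text
time_s: 7.05
tcp_pos: [0.5304, 0.1617, 0.3258]
ee_rot: [0.0, 0.846, -0.532, -0.0]
force: [-0.3, -0.5, -2.2]
gripper_width: 0.0207
finger_force: 58.9
```

```bash
python3 - <<'E'
from cell import *
from h import *
s=read_state(); print(s["time_s"],s["tcp_pos"],s["force"])
c=read_camera("wrist"); cv2.imwrite("pics/w3.png",c["pixels"][:,:,::-1]); np.savez("w3.npz",**c)
print("sock proj",proj(c,np.array([.5845,.085,.045])),"up",proj(c,np.array([.5845,.085,.128])),"lo",proj(c,np.array([.5845,.085,.078])))
E
```

```text
7.05 [0.53038423 0.16168368 0.32582894] [-0.33367201 -0.47013275 -2.17378214]
sock proj [295.78206416 108.59155242] up [291.88882572 103.24637377] lo [294.44500061 106.75584582]
```

View pics/w3.png

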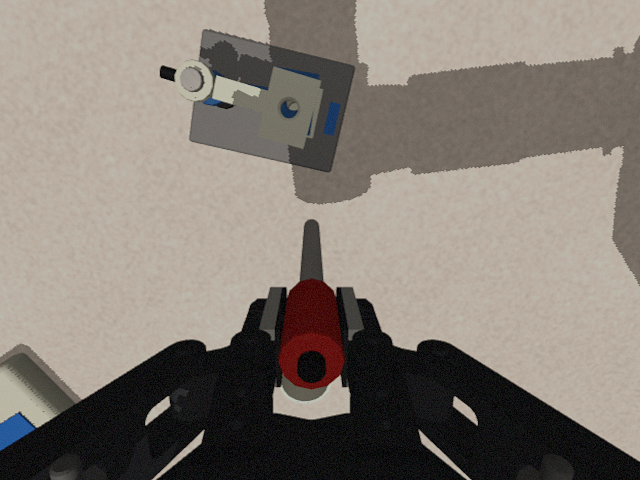

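The holder's column is at (192,80), the upper hole at (289,107), and a blue corner of the lower arm shows at about (315,75). I'll enlarge that area.

```bash
python3 - <<'E'
from h import *
c=dict(np.load("w3.npz"))
im=c["pixels"][55:155,250:350,::-1].astype(float)*1.5
cv2.imwrite("pics/w3c.png",cv2.resize(im.clip(0,255).astype(np.uint8),None,fx=6,fy=6,interpolation=cv2.INTER_CUBIC))
ax=np.array([np.cos(np.radians(13.1)),np.sin(np.radians(13.1))]); ay=np.array([-ax[1],ax[0]])
for u,z in (((289.3,107),.128),): 
    p=plane(c,u,z)[:2]; print(p,(p-[.5845,.085])@ax,(p-[.5845,.085])@ay)
print(plane(c,(192.5,79.5),.136))
E
```

```text
[0.58520444 0.08857577] 0.0014965611158852211 0.0033230519085806006
[0.66212274 0.10326864 0.136     ]
```

View pics/w3c.png

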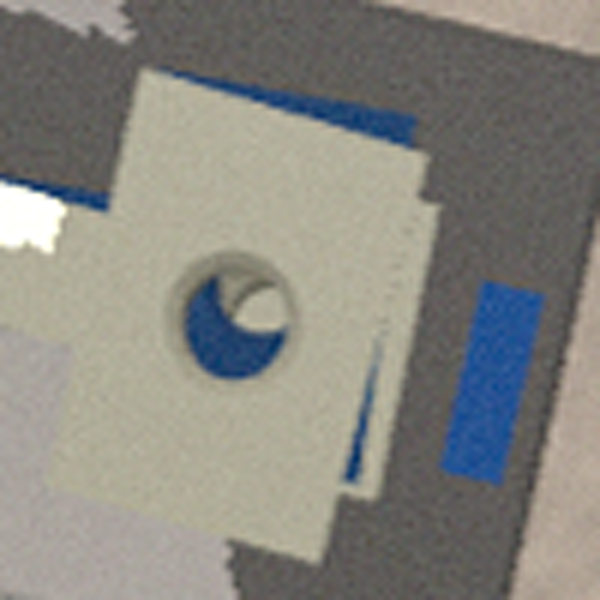

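```bash
python3 - <<'E'
from h import *
c=dict(np.load("w3.npz"))
f=lambda x,y,z: plane(c,(250+x/6-.4,55+y/6-.4),z)[:2]
O=np.array([.5845,.085]); 
def R(d): t=np.radians(d); return np.array([[np.cos(t),-np.sin(t)],[np.sin(t),np.cos(t)]])
l=lambda p: ((p-O)@R(13.1)*1000).round(1)
def arm(a,b,z,n,w):
    A,B=f(*a,z),f(*b,z); d=(B-A); L=np.linalg.norm(d); d/=L; # a: -y corner, b:+y corner, head x inward = rotate d by -90
    x=np.array([d[1],-d[0]]); h=(A+B)/2+x*w; print(n,"len",L*1000,"yaw",np.degrees(np.arctan2(x[1],x[0])),"centre local",l(h))
arm((428,152),(322,562),.128,"upper",.02)
arm((415,118),(350,483),.078,"lower",.02)
arm((438,205),(378,498),.045,"socket",.025)
print("upper hole",l(f(233,317,.128)))
print("lower hole rim pt in upper hole", l(f(232,305,.078)))
print("bluecrnr",l(f(415,118,.078)),l(f(350,483,.078)))
print("col",l(plane(c,(192.0,79.0),.136)[:2]))
E
```

```text
upper len 55.81898061387712 yaw 10.443290913981336 centre local [1.9 4.4]
lower len 55.55741114634255 yaw 15.042245586491958 centre local [ 2.8 -4.4]
socket len 49.3649087458395 yaw 13.734930371423347 centre local [1.8 0.2]
upper hole [2.1 3.8]
lower hole rim pt in upper hole [6.  0.1]
bluecrnr [-16.3 -32.9] [-18.2  22.6]
col [80.2 -0.1]
```

```bash
python3 - <<'E'
from h import *
from cell import *
s=read_state()
c=dict(np.load("w3.npz")); print(c["pixels"][214:228,311].sum(1), c["pixels"][226,296:326].sum(1))
t=s["tcp_pos"]; print(proj(c,t+[0,0,-.1505])); 
R=c["cam_to_world"]; print("cam",R[:3,3],"zdir",R[:3,2])
O=np.array([.5845,.085]); a=np.radians(13.1); Q=np.array([[np.cos(a),-np.sin(a)],[np.sin(a),np.cos(a)]])
def w(x,y): return O+Q@np.array([x,y])/1000
# far rim point of tip: 4.5-6mm beyond the centre in image-up direction
for off in (.0045,.006):
    d=-(t[:2]-R[:2,3]); d/=np.linalg.norm(d); print(off,proj(c,t+np.r_[-R[:3,1][:2]*off,-.1505]))
go(s,[*w(.8,4.4),.306],205.5); go(s,[*w(.8,4.4),.285],205.5); print(w(.8,4.4))
E
```

```text
[520 524 530 521 503 288 171 180 179 195 182 192 181 195] [528 520 521 513 515 513 527 446 218 160 166 168 186 169 181 181 177 176
 199 194 185 170 180 426 521 519 516 511 510 518]
[311.16276425 226.1652247 ]
cam [0.56174741 0.09665552 0.45113625] zdir [-0.12429653  0.25667811 -0.95847103]
0.0045 [311.16496988 220.73500759]
0.006 [311.16570935 218.91444819]
lin [ 0.2938 -0.0588  0.0667] ang [ 0.0005 -0.0003  0.0014]
lin [ 0.2938 -0.0588  0.1367] ang [ 0.0005 -0.0003  0.0014]
[0.58428192 0.08946682]
```

In the wrist view the tip lies within 0.5 mm of its predicted place, so the relative tip-to-hole measure holds. In local coordinates the upper hole is about (+1.4, +4.4) mm and the lower about (+1.4, −3.8) mm. I'm hovering the tip over the upper hole.

>>> drive_tool(gripper=[-1,-1,-1,-1,-1,-1,-1,-1], linear=[[0.07,-0.02,0],[0.15,-0.035,0],[0.23,-0.05,0],[0.294,-0.061,0],[0.294,-0.061,0.04],[0.294,-0.061,0.08],[0.294,-0.061,0.1],[0.294,-0.061,0.1]], angular=[[0,0,0],[0,0,0],[0,0,0],[0,0,0],[0,0,0],[0,0,0],[0,0,0],[0,0,0]])

```text
time_s: 8.1
tcp_pos: [0.5841, 0.0909, 0.2958]
ee_rot: [0.0, 0.847, -0.532, -0.0]
force: [0.9, 0.7, -1.9]
gripper_width: 0.0207
finger_force: 59.0
```

```bash
python3 - <<'E'
from h import *
from cell import *
s=read_state(); print(s["time_s"],s["tcp_pos"],s["force"])
for n in ("wrist","scene"):
    c=read_camera(n); np.savez(n+"4.npz",**c)
    u=proj(c,s["tcp_pos"]+[0,0,-.16]).astype(int); print(u)
    k,e=(50,6) if n=="wrist" else (30,10)
    im=c["pixels"][u[1]-k:u[1]+k,u[0]-k:u[0]+k,::-1].astype(float)*(1.5 if n=="wrist" else 2); g=cv2.resize(im.clip(0,255).astype(np.uint8),(390,390),interpolation=2)
    o=g if n=="wrist" else np.hstack([o,g])
cv2.imwrite("pics/w4.png",o)
E
```

```text
8.1 [0.58411468 0.09092518 0.29576138] [ 0.88253408  0.70412809 -1.86319943]
[310 223]
[326 216]
```

View pics/w4.png

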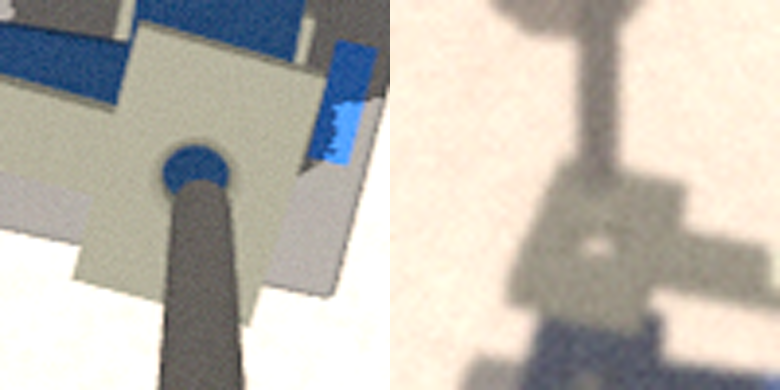

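The left panel (wrist) shows the upper hole around the tip, with its centre near full-frame (310,218.6). The scene panel shows the rod above the head, with a lit hole.

```bash
python3 - <<'E'
from h import *
from cell import *
s=read_state(); print(s["tcp_pos"]); c=dict(np.load("wrist4.npz"))
p=plane(c,(310.,218.6),.128); print("hole",p, "if centre row +-2", plane(c,(310,220.6),.128)-p)
print(proj(c,s["tcp_pos"]+[0,0,-.1505]), "seen tip centre approx",260+202/3.9,173+190/3.9)
go(s,[p[0],p[1],s["tcp_pos"][2]],205.5)
S=dict(np.load("scene4.npz")); print("scene hole", plane(S,(326-30+598/13-13+13-30*0-390/6.5*.5+0,0+186+245/6.5),.128) )
u=(296+(598-390)/6.5,186+245/6.5); print(u,plane(S,u,.128))
E
```

```text
[0.58458628 0.09087634 0.29674183]
hole [0.58559172 0.08934025 0.128     ] if centre row +-2 [-0.00072745  0.00151308  0.        ]
[310.27739927 226.4287394 ] seen tip centre approx 311.7948717948718 221.71794871794873
lin [ 0.0061 -0.0008  0.    ] ang [-0.0005 -0.0002  0.0024]
scene hole [0.56394704 0.06753837 0.128     ]
(328.0, 223.69230769230768) [0.59127906 0.08127631 0.128     ]
```

>>> drive_tool(gripper=[-1,-1,-1,-1,-1,-1,-1,-1,-1,-1], linear=[[0.0045,-0.001,0],[0.0045,-0.001,0.01],[0.0045,-0.001,0.025],[0.0045,-0.001,0.04],[0.0045,-0.001,0.05],[0.0045,-0.001,0.055],[0.0045,-0.001,0.06],[0.0045,-0.001,0.065],[0.0045,-0.001,0.065],[0.0045,-0.001,0.065]], angular=[[0,0,0],[0,0,0],[0,0,0],[0,0,0],[0,0,0],[0,0,0],[0,0,0],[0,0,0],[0,0,0],[0,0,0]])

```text
time_s: 9.45
tcp_pos: [0.5855, 0.0895, 0.2769]
ee_rot: [-0.0, 0.847, -0.532, 0.0]
force: [-0.1, -0.4, -1.1]
gripper_width: 0.0205
finger_force: 59.0
```

>>> drive_tool(gripper=[-1,-1,-1,-1,-1,-1,-1], linear=[[0,0,0.004],[0,0,0.008],[0,0,0.012],[0,0,0.016],[0,0,0.02],[0,0,0.02],[0,0,0.02]], angular=[[0,0,0],[0,0,0],[0,0,0],[0,0,0],[0,0,0],[0,0,0],[0,0,0]])

```text
time_s: 10.32
tcp_pos: [0.5855, 0.0895, 0.2708]
ee_rot: [-0.0, 0.847, -0.532, 0.0]
force: [0.6, -0.4, -1.4]
gripper_width: 0.0209
finger_force: 59.0
```

>>> drive_tool(gripper=[-1,-1,-1,-1,-1,-1,-1,-1,-1,-1,-1], linear=[[0,0,0.01],[0,0,0.02],[0,0,0.03],[0,0,0.04],[0,0,0.05],[0,0,0.06],[0,0,0.07],[0,0,0.08],[0,0,0.09],[0,0,0.09],[0,0,0.09]], angular=[[0,0,0],[0,0,0],[0,0,0],[0,0,0],[0,0,0],[0,0,0],[0,0,0],[0,0,0],[0,0,0],[0,0,0],[0,0,0]])

```text
time_s: 11.7
tcp_pos: [0.5855, 0.0895, 0.2439]
ee_rot: [-0.0, 0.847, -0.532, 0.0]
force: [-0.3, 0.4, -1.0]
gripper_width: 0.0208
finger_force: 59.0
```

```bash
python3 - <<'E'
from h import *
from cell import *
s=read_state(); print(s["tcp_pos"],s["force"]); 
go(s,[.5873,.0817,s["tcp_pos"][2]],205.5); go(s,[.5865,.0855,s["tcp_pos"][2]],205.5)
E
```

```text
[0.58550496 0.08948328 0.24388007] [-0.32704312  0.35441276 -1.03804105]
lin [0.026  0.0058 0.    ] ang [-0.0001 -0.0001  0.002 ]
lin [0.0134 0.0028 0.    ] ang [-0.0001 -0.0001  0.002 ]
```

Through the upper arm. I'm carrying it sideways to the lower hole, slowly.

>>> drive_tool(gripper=[-1,-1,-1,-1,-1,-1,-1,-1], linear=[[0.004,0.001,0],[0.009,0.002,0],[0.013,0.003,0],[0.018,0.004,0],[0.022,0.005,0],[0.026,0.006,0],[0.026,0.006,0],[0.026,0.006,0]], angular=[[0,0,0],[0,0,0],[0,0,0],[0,0,0],[0,0,0],[0,0,0],[0,0,0],[0,0,0]])

```text
time_s: 12.7
tcp_pos: [0.5872, 0.0816, 0.2438]
ee_rot: [0.0, 0.847, -0.532, 0.0]
force: [0.1, 0.7, -1.0]
gripper_width: 0.0204
finger_force: 59.0
```

>>> drive_tool(gripper=[-1,-1,-1,-1,-1,-1,-1,-1], linear=[[0,0,0.01],[0,0,0.02],[0,0,0.03],[0,0,0.038],[0,0,0.045],[0,0,0.052],[0,0,0.052],[0,0,0.052]], angular=[[0,0,0],[0,0,0],[0,0,0],[0,0,0],[0,0,0],[0,0,0],[0,0,0],[0,0,0]])

```text
time_s: 13.7
tcp_pos: [0.5871, 0.0817, 0.2281]
ee_rot: [0.0, 0.847, -0.532, -0.0]
force: [-1.2, 0.6, -2.1]
gripper_width: 0.0205
finger_force: 59.0
```

>>> drive_tool(gripper=[-1,-1,-1,-1,-1], linear=[[0,0,0.003],[0,0,0.006],[0,0,0.009],[0,0,0.009],[0,0,0.009]], angular=[[0,0,0],[0,0,0],[0,0,0],[0,0,0],[0,0,0]])

```text
time_s: 14.32
tcp_pos: [0.5872, 0.0817, 0.2254]
ee_rot: [0.0, 0.847, -0.532, -0.0]
force: [-0.4, 0.6, -2.2]
gripper_width: 0.0205
finger_force: 59.0
```

>>> drive_tool(gripper=[-1,-1,-1,-1,-1], linear=[[0,0,0.003],[0,0,0.006],[0,0,0.01],[0,0,0.01],[0,0,0.01]], angular=[[0,0,0],[0,0,0],[0,0,0],[0,0,0],[0,0,0]])

```text
time_s: 14.95
tcp_pos: [0.5872, 0.0817, 0.2224]
ee_rot: [0.0, 0.847, -0.532, -0.0]
force: [-0.1, 1.4, -2.6]
gripper_width: 0.0206
finger_force: 59.0
```

>>> drive_tool(gripper=[-1,-1,-1,-1,-1,-1,-1,-1,-1,-1], linear=[[0,0,0.007],[0,0,0.014],[0,0,0.021],[0,0,0.028],[0,0,0.036],[0,0,0.043],[0,0,0.05],[0,0,0.057],[0,0,0.057],[0,0,0.057]], angular=[[0,0,0],[0,0,0],[0,0,0],[0,0,0],[0,0,0],[0,0,0],[0,0,0],[0,0,0],[0,0,0],[0,0,0]])

```text
time_s: 16.2
tcp_pos: [0.5871, 0.0817, 0.2053]
ee_rot: [0.0, 0.847, -0.532, -0.0]
force: [-0.4, -0.1, -2.9]
gripper_width: 0.0204
finger_force: 59.0
```

```bash
python3 - <<'E'
from h import *
from cell import *
s=read_state(); print(s["tcp_pos"],s["force"],s["ft_torque"]); 
go(s,[.5863,.0856,s["tcp_pos"][2]],205.5)
E
```

```text
[0.58714555 0.08169207 0.20530806] [-0.35988443 -0.08521905 -2.90361104] [ 0.33640029  0.05212202 -0.02062096]
lin [-0.013  -0.0031  0.    ] ang [0.0001 0.     0.002 ]
```

>>> drive_tool(gripper=[-1,-1,-1,-1,-1,-1,-1,-1,-1,-1,-1], linear=[[-0.004,-0.001,0],[-0.009,-0.002,0],[-0.013,-0.003,0],[-0.013,-0.003,0],[-0.013,-0.003,0.01],[-0.013,-0.003,0.02],[-0.013,-0.003,0.028],[-0.013,-0.003,0.033],[-0.013,-0.003,0.038],[-0.013,-0.003,0.038],[-0.013,-0.003,0.038]], angular=[[0,0,0],[0,0,0],[0,0,0],[0,0,0],[0,0,0],[0,0,0],[0,0,0],[0,0,0],[0,0,0],[0,0,0],[0,0,0]])

```text
time_s: 17.58
tcp_pos: [0.5863, 0.0856, 0.1938]
ee_rot: [0.0, 0.847, -0.532, -0.0]
force: [1.0, -2.1, -2.2]
gripper_width: 0.0206
finger_force: 59.1
```

>>> drive_tool(gripper=[-1,-1,-1,-1,-1], linear=[[0,0,0.003],[0,0,0.007],[0,0,0.01],[0,0,0.01],[0,0,0.01]], angular=[[0,0,0],[0,0,0],[0,0,0],[0,0,0],[0,0,0]])

```text
time_s: 18.2
tcp_pos: [0.5863, 0.0856, 0.1909]
ee_rot: [0.0, 0.847, -0.532, -0.0]
force: [0.5, -1.7, -1.3]
gripper_width: 0.0207
finger_force: 59.1
```

>>> drive_tool(gripper=[-1,-1,-1,-1,-1,-1], linear=[[0,0,0.006],[0,0,0.012],[0,0,0.018],[0,0,0.025],[0,0,0.025],[0,0,0.025]], angular=[[0,0,0],[0,0,0],[0,0,0],[0,0,0],[0,0,0],[0,0,0]])

```text
time_s: 18.95
tcp_pos: [0.5862, 0.0856, 0.1831]
ee_rot: [0.0, 0.847, -0.532, -0.0]
force: [1.7, -2.4, -2.8]
gripper_width: 0.0207
finger_force: 59.1
```

>>> drive_tool(gripper=[-1,-1,-1,-1,-1,-1], linear=[[0,0,0.006],[0,0,0.012],[0,0,0.018],[0,0,0.025],[0,0,0.025],[0,0,0.025]], angular=[[0,0,0],[0,0,0],[0,0,0],[0,0,0],[0,0,0],[0,0,0]])

```text
time_s: 19.7
tcp_pos: [0.5862, 0.0856, 0.1757]
ee_rot: [0.0, 0.847, -0.532, -0.0]
force: [0.7, -1.9, -2.3]
gripper_width: 0.0203
finger_force: 59.1
```

>>> drive_tool(gripper=[-1,-1,-1,-1,-1,-1], linear=[[0,0,0.003],[0,0,0.006],[0,0,0.009],[0,0,0.012],[0,0,0.012],[0,0,0.012]], angular=[[0,0,0],[0,0,0],[0,0,0],[0,0,0],[0,0,0],[0,0,0]])

```text
time_s: 20.45
tcp_pos: [0.5863, 0.0856, 0.1723]
ee_rot: [0.0, 0.847, -0.532, -0.0]
force: [0.8, -2.0, -2.3]
gripper_width: 0.0207
finger_force: 59.1
```

>>> drive_tool(gripper=[-1,-1,-1,-1], linear=[[0,0,0.002],[0,0,0.003],[0,0,0.003],[0,0,0.003]], angular=[[0,0,0],[0,0,0],[0,0,0],[0,0,0]])

```text
time_s: 20.95
tcp_pos: [0.5863, 0.0856, 0.1715]
ee_rot: [0.0, 0.847, -0.532, 0.0]
force: [0.9, -2.5, -1.2]
gripper_width: 0.0204
finger_force: 59.1
```

Expected floor contact is at TCP z ≈ 0.1705. I'll go in sub-millimetre steps.

>>> drive_tool(gripper=[-1,-1,-1], linear=[[0,0,0.002],[0,0,0.002],[0,0,0.002]], angular=[[0,0,0],[0,0,0],[0,0,0]])

```text
time_s: 21.32
tcp_pos: [0.5864, 0.0856, 0.171]
ee_rot: [-0.0, 0.847, -0.532, 0.0]
force: [0.3, -1.8, -0.5]
gripper_width: 0.0208
finger_force: 59.2
```

>>> drive_tool(gripper=[-1,-1,-1], linear=[[0,0,0.002],[0,0,0.002],[0,0,0.002]], angular=[[0,0,0],[0,0,0],[0,0,0]])

```text
time_s: 21.7
tcp_pos: [0.5865, 0.0856, 0.1709]
ee_rot: [-0.0, 0.847, -0.532, 0.0]
force: [-1.3, -1.4, 6.0]
gripper_width: 0.0205
finger_force: 59.7
```

Contact with the floor: 6 N at 0.1709, matching the expected height. Releasing and retreating.

>>> drive_tool(gripper=[-0.4,-0.3,-0.1,0.2,0.5,0.5,0.5,0.5,0.5,0.5,0.5,0.5,0.5,0.5], linear=[[0,0,-0.002],[0,0,-0.002],[0,0,-0.002],[0,0,-0.002],[0,0,-0.002],[0,0,-0.002],[0,0,-0.02],[0,0,-0.06],[0,0,-0.12],[0,0,-0.2],[0,0,-0.3],[0,0,-0.4],[0,0,-0.5],[0,0,-0.5]], angular=[[0,0,0],[0,0,0],[0,0,0],[0,0,0],[0,0,0],[0,0,0],[0,0,0],[0,0,0],[0,0,0],[0,0,0],[0,0,0],[0,0,0],[0,0,0],[0,0,0]])

```text
time_s: 23.45
tcp_pos: [0.5873, 0.0856, 0.3242]
ee_rot: [-0.002, 0.847, -0.532, 0.002]
force: [0.9, -0.1, -0.1]
gripper_width: 0.0639
finger_force: 0.0
```

```bash
python3 - <<'E'
from h import *
from cell import *
s=read_state(); print(s["time_s"],s["tcp_pos"],s["force"],s["gripper_width"])
W=read_camera("wrist"); S=read_camera("scene")
u=proj(S,np.array([.5863,.0856,.13])).astype(int)
for z in (.195,.15,.02): print(proj(S,np.array([.5863,.0856,z]))-u, proj(W,np.array([.5863,.0856,z])))
g=cv2.resize((S["pixels"][u[1]-50:u[1]+50,u[0]-40:u[0]+40,::-1].astype(float)*1.8).clip(0,255).astype(np.uint8),(384,480),interpolation=2)
w=cv2.resize(W["pixels"][60:360,190:450,::-1],(416,480))
cv2.imwrite("pics/fin.png",np.hstack([g,w]))
E
```

```text
23.45 [0.58733131 0.08556457 0.32422118] [ 0.8528384  -0.08038193 -0.09671238] 0.06391614672361279
[  1.17727762 -25.57589666] [313.49610606 234.80755325]
[ 0.81279114 -7.03204081] [313.50844792 220.04006841]
[-0.09595763 39.20206411] [313.53027092 193.92804231]
```

View pics/fin.png

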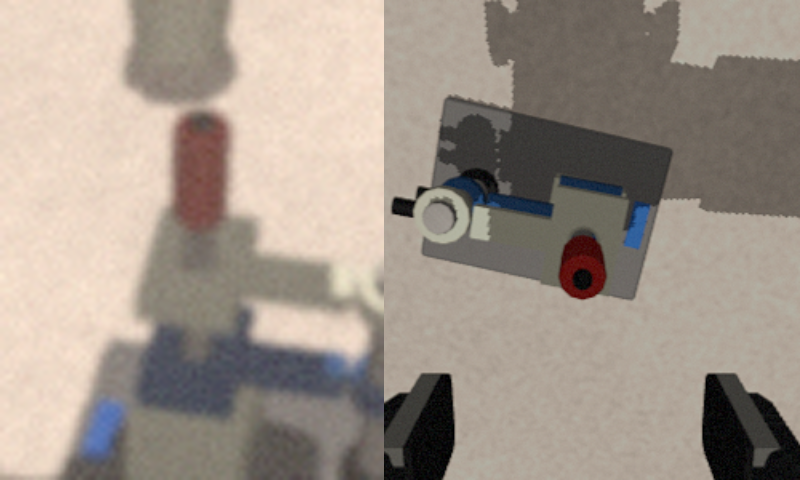

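The probe stands upright in the holder. Its cap top is at row −25 in the scene crop (predicted −25.6) and at (313.7,233.8) in the wrist view (predicted (313.5,234.8)), so it is at full depth. The gripper is clear.

```bash
python3 -c "
from cell import *
print(hand_in())"
```

```text
the job is handed in; nothing more can be done
None
```

The red-capped probe is threaded through the upper and then the lower arm and stands fully home in the socket, released; I handed the job in at about 23.5 s, and the spare, bottle and beaker were not touched.

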